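Stack the specimen cups and press the rack's label holder home

ROBOT

A 7-joint arm with a two-finger parallel gripper is mounted at the origin on the work surface. World frame = base frame: x ahead of the robot, y to its left, z up, the work surface at z = 0. Lengths are in m, angles in rad, forces in N, time in s.
With the tool pointing down it reaches from about 0.4 to 0.85 m from the base axis. Payload 10.4 kg.
Tool frame: the origin (TCP) lies midway between the tips of the shut fingers; the grasp point (between the pads) lies 19 mm behind it; z points along the fingers, y is the line along which they close (so a half turn about z gives the same grasp; the last joint's range is limited). The gripper opens to 87 mm and grips with 3 to 60 N. Pads are 19 mm wide; open, the fingers measure 117 mm over their backs; the gripper's body (75 mm by 190 mm) begins 51 mm behind the grasp point.
Start: joints at [1.211, 0.332, -0.065, 1.46, 0.022, 1.35, -0.088], TCP at [0.207, -0.59, 0.223] pointing down, gripper open.
Joint ranges: [-2.6, 2.6], [-0.5, 2.12], [-1.47, 1.34], [0.16, 2.42], [-1.27, 4.41], [0.06, 2.06], [-2.6, 2.6]. Speed limits (rad/s): [2.22, 2.22, 2.79, 2.79, 3.14, 3.14, 3.14].

INTERFACE

Orientations are given as [roll, pitch, yaw] about the fixed x, y, z axes, in that order (R = Rz(yaw) Ry(pitch) Rx(roll)).
In Python, from station import ctrl, grab_frame gives the robot as it stands.
- The arm moves only by the tool send_rows, never from a script. Its argument "steps" is a list that holds one entry, the list of rows, each a list of 6 numbers: the shift along the tool's x, y, z in m, then the turn, a rotation vector about the tool's x, y, z in degrees. A call has exactly 10 rows; each row shifts and turns the commanded pose from where the row before left it, along the tool's axes as they then stand; what a row does not reach is not made up. A row lasts 1/10 s, in which the tool goes at most 50 mm and 8.59 degrees, less where a joint would pass 70% of its speed; a pose out of reach is approached as far as the arm can. A call with a gripper value outside its range is refused whole. "claw" is the opening, from 0 (shut) to 1 (fully open), set as the call begins (left out, the last holds). The fingers move at their own pace and stop on an object; "grip_force" is the grip in N (left out, the last holds). Time passes only in rows, so rows that do not move let the fingers close, or fill a call up. It gives the time, the measured TCP pose, the force, the opening and the grip force at its end, in the units of the state.
- ctrl.observe(): the state, without advancing time (a new reading comes with each control period).
- grab_frame(name): name is "scene" or "top"; returns a dict with "pixels" (400x640x3 uint8, blue, green, red), "vertical_fov" (degrees; the focal length in pixels is half the picture's height over the tangent of half this angle, whatever the lens; pixels are square), "cx", "cy" (the principal point, pixels), "D" ([k1, k2, p1, p2, k3] as OpenCV has them; the pictures are not rectified), "camera_from_world" (4x4, takes a point from world to camera coordinates). Camera axes: x right, y down, z forward; pixel columns grow to the right and rows downward; lengths in m; the calibration is good to about 2 mm. A picture is of the moment at which its call begins. There is no depth.
- ctrl.sign_off(): hands the job in; it is judged then, once.
The state is a dict: "time_s": time; "joint_pos": joint angles; "joint_vel": joint speeds; "joint_torque": joint torques, N m; "eef_pos": TCP position; "orientation": TCP orientation; "force": force on the tool from outside, world axes, zero at the start; "torque": the same for the moment, N m; "grip_width": finger opening in m; "gripper_force": force on a finger pad.
Only numpy, scipy, OpenCV 4.12 (cv2) and the standard library are available. Lean on these libraries where they do the work, as an engineer would, in place of code of your own. Each camera call takes 0.05 s, during which the arm holds its last target. There are 200 camera calls.

TASK

Stock the rack: nest the two loose steel cups one after the other into the like cup that stands on the rack, so that all three make one straight stack there, and let go of it. Then take the black label holder out of its wooden stand and push its lower edge straight down behind the lip on the rack's front, with the label facing out (away from the deck), until it is fully home on the sprung bar, and finish while still holding it pressed down there, leaving everything else on the bench and rack where it is.

Things in the scene. Friction and masses are not known exactly. Their poses are not given: they have to be found in the camera images.
- rack: grey steel rack fixed on the bench: low deck 360 mm wide (y), 160 mm deep (x), top 60 mm above the bench, a 20 mm high rim along its back. Origin: on the bench under the middle of the deck's front edge (front face x = 0); x points from the front (robot side) to the back, y along the front edge, z up. The label channel (slot) is on the front, centred at y = +90 mm
- slot (a point): label channel: upright gap, open on top, between deck face (behind) and thin lip (robot side): 8 mm deep in x, 92 mm long in y between end cheeks. Point: mid-gap, 28 mm above the bench, where the holder's underside is when home. Above the point: deck top 32 mm, lip 18 mm, then outward-leaning lead-in to 25 mm, cheeks 20 mm. Above the lip a holder can be slid back to touch the deck face, then down
- clip (a joint): the steel spring bar in the bottom of the channel, 84 mm long, 6 mm wide: 0 = up (its top is 8 mm above slot), 0.008 m = pressed fully down. Spring force about 2 N at the top and 6 N at the bottom, and it springs back up (carrying the holder) when not held down; below the 8 mm is a hard stop
- stand: wooden block with a slot, fixed on the bench, 44 x 100 x 24 mm, in which the label holder stands upright (slot 7 mm wide, 86 mm long, 18 mm deep). Origin: centre of the underside; y along the slot
- holder: black plastic label holder with a white label, standing in the stand's slot at the start: an upright plate 80 mm wide (y), 5 mm thick (x) and 58 mm tall, with a thicker bar along its top: 80 mm wide, 12 mm thick, from 56 to 74 mm above the underside (grip it there, across the thickness). 40 g. Origin: centre of the underside; z up; -x is the label side
- label_face (a point): middle of the label on the holder's -x face, 40 mm above its underside
- cup_a: steel cup, one of three alike: 78 mm tall, mouth 62 mm outside, straight collar (62 mm) over the top 19 mm, below it tapering to a 40 mm foot; 2 mm walls, inner floor 28 mm above the underside, 110 g. Nested in another it stands 28 mm higher, side play under 2 mm. Origin: centre of underside, z up. This one stands on the rack's deck, right (-y) part
- cup_b: steel cup, one of three alike: 78 mm tall, mouth 62 mm outside, straight collar (62 mm) over the top 19 mm, below it tapering to a 40 mm foot; 2 mm walls, inner floor 28 mm above the underside, 110 g. Nested in another it stands 28 mm higher, side play under 2 mm. Origin: centre of underside, z up. This one stands loose on the bench in front of the rack
- cup_c: steel cup, one of three alike: 78 mm tall, mouth 62 mm outside, straight collar (62 mm) over the top 19 mm, below it tapering to a 40 mm foot; 2 mm walls, inner floor 28 mm above the underside, 110 g. Nested in another it stands 28 mm higher, side play under 2 mm. Origin: centre of underside, z up. This one stands loose on the bench in front of the rack
- slide_box: bystander: light wooden slide box, 60 x 100 x 32 mm, lying on the rear of the rack's deck behind the label channel. Origin: centre of the underside
- oil_bottle: bystander: small amber bottle, 26 mm diameter, 55 mm tall, on the rear of the rack's deck near its middle. Origin: centre of the underside
- beaker: bystander: clear tapered beaker, 66 mm diameter, 85 mm tall, on the bench to the right of the rack. Origin: centre of the underside
- wash_bottle: bystander: white bottle, 60 mm diameter, 150 mm tall, on the bench to the left of the rack. Origin: centre of the underside
- petri: bystander: clear flat dish, 90 mm diameter, 15 mm tall, on the bench at the far left. Origin: centre of the underside
- jar: bystander: jar with a black lid, 68 mm diameter, 80 mm tall, on the bench at the far right. Origin: centre of the underside
Mind the look-alikes: they are no part of the job. Leave any blue or orange look-alike of the cup_c alone.

How it is judged:
On the way, in this order (a step that is already met when the one before it is completed fails the run):
1. the three cups are nested in one stack on the rack and let go (((horizontal distance between cup_b and cup_a below 0.005 m and z of cup_b in the frame of cup_a between 0.025 and 0.0315 m and horizontal distance between cup_c and cup_b below 0.005 m and z of cup_c in the frame of cup_b between 0.025 and 0.0315 m) or (horizontal distance between cup_c and cup_a below 0.005 m and z of cup_c in the frame of cup_a between 0.025 and 0.0315 m and horizontal distance between cup_b and cup_c below 0.005 m and z of cup_b in the frame of cup_c between 0.025 and 0.0315 m)) and z of cup_a in the frame of rack between 0.057 and 0.064 m and angle between each of cup_a, cup_b, cup_c's own z axis and vertical below 0.1 rad and contact force between the fingers and cup_a below 0.2 N and contact force between the fingers and cup_b below 0.2 N and contact force between the fingers and cup_c below 0.2 N), for 0.2 s.
2. the label holder is pressed fully home behind the lip (value of joint clip above 0.0065 m and x of holder in the frame of slot between -0.004 and 0.004 m and y of holder in the frame of slot between -0.012 and 0.012 m and z of holder in the frame of slot between -0.003 and 0.003 m and angle between holder's own z axis and vertical below 0.15 rad and angle between the x axis of holder and the x axis of rack, either way round below 0.1 rad and x of label_face in the frame of rack below -0.004 m and contact force between the fingers and holder above 2 N), for 0.2 s.
At the end, for the whole second after the job is handed in: Cups nested on the deck (axes within 5 mm, each 25-31.5 mm above the next, tilt < 0.1), not touched; holder label out in the channel, within 3 mm of home height, 4 mm in depth, 12 mm sideways, turn < 0.1, tilt < 0.15; spring bar down > 6.5 mm; fingers on the holder > 2 N (all of step 1 and all of step 2); the arm keeps its last pose, push and grip.
It fails at once if a bystander is shoved more than 40 mm (distance of any of slide_box, oil_bottle, beaker, wash_bottle, petri, jar from where it was at the start of the episode above 0.04 m).
It fails at once if a bystander is knocked over (angle between any of slide_box, oil_bottle, beaker, wash_bottle, petri, jar's own z axis and vertical above 0.5 rad).
It also fails if it takes over 72 s, if anything falls off the work surface, if the arm or the gripper's body presses on something with over 40 N, if the wrist force passes 120 N, or if a joint passes its speed limit or range.

## Working session

There is one attempt and no reset: what is moved stays moved. The work goes in short steps, Python scripts to look and compute and a tool call to move; the robot and the scene stay as the last step left them, time stands still between calls to the robot, and variables do not carry over. Pictures are saved under pics/ and viewed, at most 10 in all, crops included, and the job is handed in when it is done.

Besides the shell and the picture viewer there is one more tool, called by a JSON object that holds its "api" and its "payload". send_rows: Moves the arm, as the interface text tells. Its arguments: {"type":"object","properties":{"steps":{"type":"array"},"claw":{"type":"number"},"grip_force":{"type":"number"}},"required":["steps"]}

```bash
mkdir -p pics; ls
cat > h.py <<'E'
import numpy as np, cv2
from station import ctrl, grab_frame
def K(f):
    h,w=f["pixels"].shape[:2]; fl=h/2/np.tan(np.radians(f["vertical_fov"])/2)
    return np.array([[fl,0,f["cx"]],[0,fl,f["cy"]],[0,0,1]])
def proj(f,P):
    T=np.array(f["camera_from_world"]); r,_=cv2.Rodrigues(T[:3,:3])
    return cv2.projectPoints(np.array(P,float).reshape(-1,1,3),r,T[:3,3],K(f),np.array(f["D"],float))[0][:,0]
def ray(f,uv):
    T=np.array(f["camera_from_world"]); n=cv2.undistortPoints(np.array(uv,float).reshape(-1,1,2),K(f),np.array(f["D"],float))[:,0]
    d=np.c_[n,np.ones(len(n))]@T[:3,:3]; return -T[:3,:3].T@T[:3,3],d
def atz(f,uv,z):
    c,d=ray(f,uv); return c+d*((z-c[2])/d[:,2])[:,None]
def tri(fs,uvs):
    A=np.zeros((3,3));b=np.zeros(3)
    for f,u in zip(fs,uvs):
        c,d=ray(f,[u]); d=d[0]/np.linalg.norm(d[0]); M=np.eye(3)-np.outer(d,d); A+=M;b+=M@c
    return np.linalg.solve(A,b)
E
python3 - <<'E'
from h import *
import pickle
fs={n:grab_frame(n) for n in("scene","top")}
pickle.dump(fs,open("f0.pkl","wb"))
for n,f in fs.items():
    cv2.imwrite(f"pics/{n}0.png",f["pixels"]); print(n,f["vertical_fov"],f["cx"],f["cy"],f["D"]); print(np.round(f["camera_from_world"],3).tolist())
print(ctrl.observe())
E
```

```text
pics
scene 48.080788017105135 319.3452288372517 196.5113476956213 [-0.0881138  0.         0.         0.         0.       ]
[[-0.234, 0.972, 0.009, 0.136], [0.736, 0.183, -0.652, -0.318], [-0.635, -0.145, -0.758, 1.429], [0.0, 0.0, 0.0, 1.0]]
top 53.273184101450056 316.35216569309824 201.7537831269222 [-0.01205089  0.          0.          0.          0.        ]
[[-0.023, -1.0, -0.015, 0.018], [-0.99, 0.025, -0.137, 0.525], [0.137, 0.012, -0.99, 1.136], [0.0, 0.0, 0.0, 1.0]]
{'time_s': 0.1, 'joint_pos': array([ 1.21140481,  0.33279358, -0.06471495,  1.46082419,  0.02155812,
        1.34989688, -0.08847955]), 'joint_vel': array([-0.00042369, -0.00108989, -0.00020644, -0.00240174,  0.0004567 ,
        0.00052123,  0.00066385]), 'joint_torque': array([ 1.08418608e-03, -6.24549508e+01,  2.44580075e-02, -3.90721822e+01,
       -6.13310840e-02,  3.64847272e-02,  6.68607186e-05]), 'eef_pos': array([ 0.2064476 , -0.58956685,  0.22185877]), 'orientation': array([-3.14036351e+00,  8.83775466e-06,  3.36835419e-01]), 'force': array([-0.10185049, -0.12277056,  0.25891601]), 'torque': array([-0.00141324, -0.00738862,  0.0559125 ]), 'gripper_force': 0.0, 'grip_width': 0.08704283034931781}
```

View pics/scene0.png

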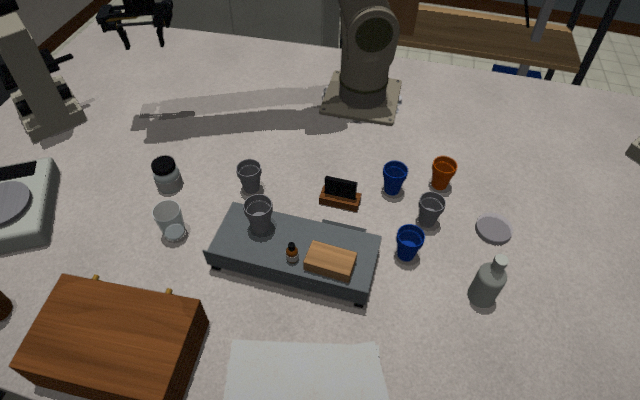

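View pics/top0.png

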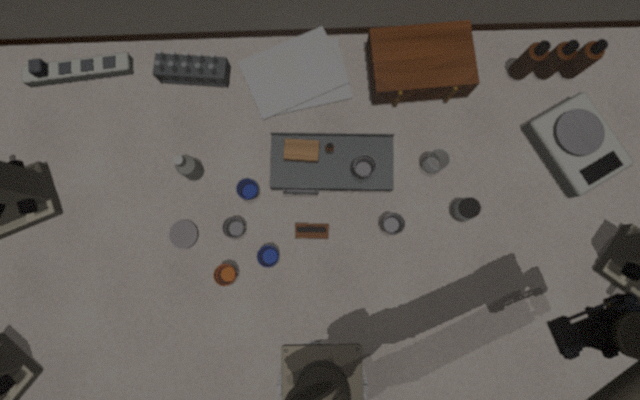

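Scene view, taken from behind the rack. Steel-grey cups stand at (259,213) on the deck (cup_a), and at (250,175) and (430,208) on the bench. Blue cups are at (395,177) and (410,242), and an orange one is at (443,172). In the top view the grey cups are at (363,168), (391,223) and (234,228), the holder is at (312,231), and the lip is at (300,192). The two loose grey cups are the ones meant, since only they match the steel cup. I'll confirm this in an enlarged crop.

Run:
```python
from h import *
import pickle
fs=pickle.load(open("f0.pkl","rb"))
s=fs["scene"]["pixels"][150:280,205:465]; t=fs["top"]["pixels"][125:290,205:425]
t=(255*(t/255.)**0.55).astype(np.uint8)
a=cv2.resize(s,(560,280),interpolation=cv2.INTER_CUBIC); b=cv2.resize(t,(420,315),interpolation=cv2.INTER_CUBIC)
a=cv2.resize(s,(600,300),interpolation=cv2.INTER_CUBIC)
b=cv2.resize(t,(400,300),interpolation=cv2.INTER_CUBIC)
o=np.zeros((600,600,3),np.uint8); o[:300]=a; o[300:,:400]=b
cv2.imwrite("pics/c1.png",o)
S,T=fs["scene"],fs["top"]
for n,u,v in [("a_mouth",(259,203),(363,168)),("r_mouth",(249,166),(391,223)),("l_mouth",(432,200),(234,228)),("holdertop",(341,181),(312,229))]:
    print(n,tri([S,T],[u,v]).round(3))
# rack corners in top at z=.06
print(atz(T,[(271,135),(392,135),(393,190),(271,190)],.06).round(3))
```

```text
a_mouth [ 0.602 -0.128  0.134]
r_mouth [ 0.455 -0.207  0.082]
l_mouth [0.451 0.24  0.075]
holdertop [0.443 0.019 0.075]
[[ 0.724  0.134  0.06 ]
 [ 0.714 -0.222  0.06 ]
 [ 0.55  -0.217  0.06 ]
 [ 0.559  0.136  0.06 ]]
```

View pics/c1.png

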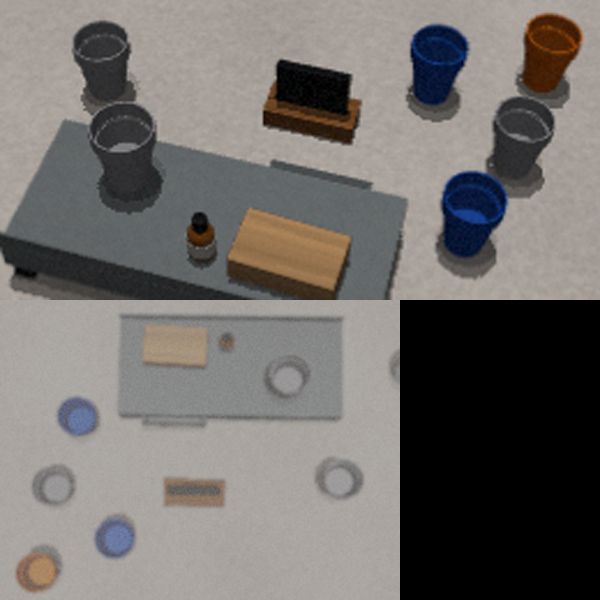

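The crop confirms it: the two loose steel-grey cups are at crop (103,60) and (522,135), and blue and orange are clearly different. The holder stands with its black back to this camera, so the label faces the robot. Next I'll fit outlines in both views for precise poses.

```bash
cat > fit.py <<'E'
from h import *
from scipy.optimize import minimize
t=np.linspace(0,2*np.pi,48,endpoint=False)
ring=lambda r,z:np.c_[r*np.cos(t),r*np.sin(t),0*t+z]
cup=[np.r_[ring(31,78),ring(31,59),ring(20,0)]/1000]
def box(x0,x1,y0,y1,z0,z1): return np.array([[x,y,z] for x in(x0,x1) for y in(y0,y1) for z in(z0,z1)])/1000
holder=[box(-6,6,-40,40,56,74)]
stand=[box(-22,22,-50,50,0,24)]
rack=[box(0,160,-180,180,58,60)]
def edges(f):
    out=[]
    for c in cv2.split(f["pixels"].astype(np.float32)):
        c=cv2.GaussianBlur(c,(0,0),1.0); out.append((cv2.Sobel(c,cv2.CV_32F,1,0),cv2.Sobel(c,cv2.CV_32F,0,1)))
    return out
def score(f,E,P):
    h=cv2.convexHull(proj(f,P).astype(np.float32))[:,0]; n=np.roll(h,-1,0)-h; L=np.linalg.norm(n,axis=1)
    pts=[];nor=[]
    for a,d,l in zip(h,n,L):
        k=max(1,int(l*2)); s=(np.arange(k)+.5)/k; pts.append(a+s[:,None]*d); nor.append(np.repeat([[d[1],-d[0]]]/max(l,1e-6),k,0))
    p=np.concatenate(pts).astype(np.float32);m=np.concatenate(nor)
    v=0
    for gx,gy in E:
        g=[cv2.remap(q,p[:,0:1],p[:,1:2],cv2.INTER_LINEAR)[:,0] for q in(gx,gy)]
        v+=np.abs(g[0]*m[:,0]+g[1]*m[:,1])
    return np.minimum(v,300).mean()/np.mean([np.abs(e[0]).max() for e in E])
def fit(fs,parts,p0,yaw=False,freez=False,sc=.012):
    Es=[edges(f) for f in fs]; p0=np.array(p0,float)  # x,y,z,yaw
    idx=[0,1]+([2] if freez else [])+([3] if yaw else [])
    def cost(q):
        p=p0.copy(); p[idx]=q; c,s=np.cos(p[3]),np.sin(p[3]); R=np.array([[c,-s,0],[s,c,0],[0,0,1]])
        return -sum(score(f,E,B@R.T+p[:3]) for f,E in zip(fs,Es) for B in parts)
    best=None; rng=np.random.default_rng(0); S=np.array([sc,sc,sc,.06])[idx]
    for k in range(14):
        r=minimize(cost,p0[idx]+(k>0)*rng.uniform(-1,1,len(idx))*S,method="Nelder-Mead",options=dict(initial_simplex=None,xatol=1e-4,fatol=1e-5))
        if best is None or r.fun<best.fun: best=r
    p=p0.copy();p[idx]=best.x; return p.round(4),round(best.fun,3)
E
python3 - <<'E'
from fit import *
import pickle
d=pickle.load(open("f0.pkl","rb")); S,T=d["scene"],d["top"]
for n,parts,p0,yw in [("a",cup,(.602,-.128,.06,0),0),("r",cup,(.455,-.207,0,0),0),("l",cup,(.451,.24,0,0),0),
  ("rack",rack,(.555,-.04,0,-.02),1),("holder",holder,(.443,.019,0,0),1),("stand",stand,(.443,.019,0,0),1)]:
    for nm,fs in (("both",[S,T]),("S",[S]),("T",[T])): print(n,nm,*fit(fs,parts,p0,yw))
    print(n,"z free",*fit([S,T],parts,p0,yw,True))
E
```

```text
a both [ 0.6137 -0.1295  0.06    0.    ] -1.091
a S [ 0.6134 -0.1295  0.06    0.    ] -0.512
a T [ 0.6116 -0.1187  0.06    0.    ] -0.591
a z free [ 0.6137 -0.1296  0.0598  0.    ] -1.091
r both [ 0.4527 -0.2126  0.      0.    ] -1.746
r S [ 0.4542 -0.2148  0.      0.    ] -0.715
r T [ 0.4591 -0.1981  0.      0.    ] -1.051
r z free [ 0.4531 -0.2149 -0.0109  0.    ] -1.747
l both [0.4558 0.239  0.     0.    ] -1.909
l S [0.4601 0.2384 0.     0.    ] -0.672
l T [0.455  0.2392 0.     0.    ] -1.283
l z free [ 0.4554  0.24   -0.0038  0.    ] -1.941
rack both [ 0.553  -0.0377  0.     -0.0404] -1.489
rack S [ 0.551  -0.0377  0.     -0.0435] -0.595
rack T [ 0.5638 -0.0379  0.     -0.0421] -1.064
rack z free [ 0.5604 -0.0368  0.0137 -0.0394] -1.584
holder both [0.4457 0.0227 0.     0.0056] -1.146
holder S [ 0.4413  0.0217  0.     -0.0214] -0.493
holder T [ 0.4562  0.0263  0.     -0.0365] -0.94
holder z free [0.4547 0.0234 0.0103 0.006 ] -1.393
stand both [ 0.4422  0.0219  0.     -0.055 ] -1.973
stand S [ 0.407   0.0177  0.     -0.0594] -0.612
stand T [ 0.4426  0.0222  0.     -0.0442] -1.405
stand z free [ 0.4427  0.0222 -0.0033 -0.0503] -1.976
```

```bash
cat > ov.py <<'E'
from fit import *
def overlay(f,items,crop,k,gam=1.):
    x0,x1,y0,y1=crop; im=f["pixels"][y0:y1,x0:x1]; im=(255*(im/255.)**gam).astype(np.uint8)
    im=cv2.resize(im,None,fx=k,fy=k,interpolation=cv2.INTER_CUBIC)
    for parts,p in items:
        c,s=np.cos(p[3]),np.sin(p[3]); R=np.array([[c,-s,0],[s,c,0],[0,0,1]])
        for B in parts:
            q=(proj(f,B@R.T+np.array(p[:3]))+.5-[x0,y0])*k-.5
            cv2.polylines(im,[cv2.convexHull(q.astype(np.float32)).astype(int)],True,(0,255,0),1)
    return im
rim=[np.array(ring(31,78))/1000,np.array(ring(20,0))/1000]
E
python3 - <<'E'
from ov import *
import pickle
d=pickle.load(open("f0.pkl","rb")); S,T=d["scene"],d["top"]
it=[(rim,(.6137,-.1295,.06,0)),(rim,(.4535,-.2126,0,0)),(rim,(.4558,.239,0,0)),(rack,(.556,-.0377,0,-.0404)),(holder,(.4425,.0222,0,-.045)),(stand,(.4425,.0222,0,-.045))]
a=overlay(S,it,(205,465,150,250),3); b=overlay(T,it,(205,425,125,245),3,.5)
o=np.zeros((600,800,3),np.uint8); o[:240,:624]=cv2.resize(a,(624,240)); o[240:,:660]=b
cv2.imwrite("pics/c2.png",o)
E
```

```text
(no output)
```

View pics/c2.png

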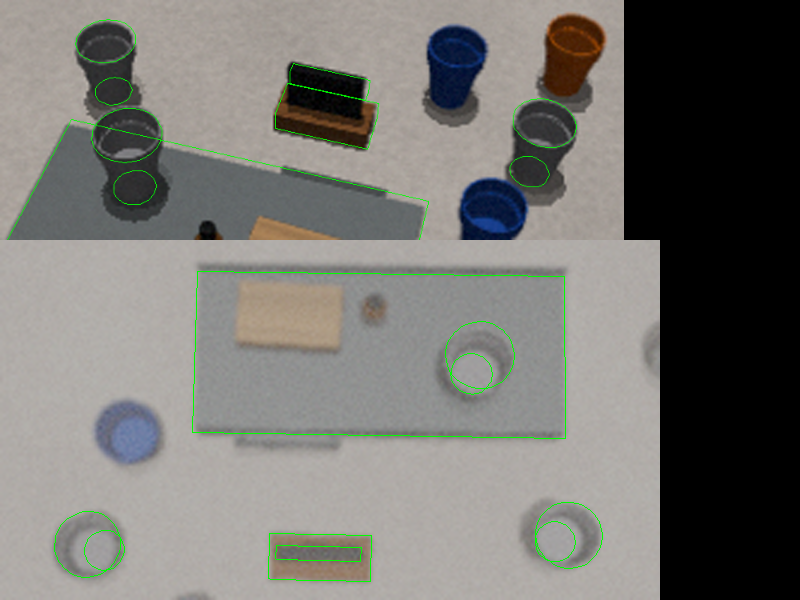

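In the overlay, stand, holder and rack line up well in both views, and the cup rims are within about 2 px. That is close enough for a first approach with 12 mm finger clearance. I'll move toward the right cup and square the tool to yaw 0.

{"api": "send_rows", "payload": {"steps": [[[0,0,0,0,0,6.433],[0,0,0,0,0,6.433],[0,0,0,0,0,6.433],[0.025,-0.04,0,0,0,0],[0.025,-0.04,0,0,0,0],[0.025,-0.04,0,0,0,0],[0.025,-0.04,0,0,0,0],[0.025,-0.04,0,0,0,0],[0.025,-0.04,0,0,0,0],[0.025,-0.04,0,0,0,0]]], "claw": 1, "grip_force": 20}}

```text
time_s: 1.1
eef_pos: [0.382, -0.3081, 0.2224]
orientation: [3.141, 0.0, -0.0]
force: [0.9, 0.8, 1.0]
grip_width: 0.0869
gripper_force: 0.0
```

Run:
```python
from ov import *
import pickle
d=pickle.load(open("f0.pkl","rb")); S,T=d["scene"],d["top"]
o=np.zeros((600,800,3),np.uint8)
for j,p in enumerate([(.6137,-.1295,.06,0),(.4535,-.2126,0,0),(.4558,.239,0,0)]):
    for i,(f,g) in enumerate(((S,.6),(T,.5))):
        u,v=proj(f,[[p[0],p[1],p[2]+.04]])[0].astype(int)
        o[i*300:i*300+300,j*260:j*260+260]=cv2.resize(overlay(f,[(rim,p)],(u-20,u+20,v-23,v+23),8,g)[:, :320],(260,300))
cv2.imwrite("pics/c3.png",o)
```

```text
(no output)
```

View pics/c3.png

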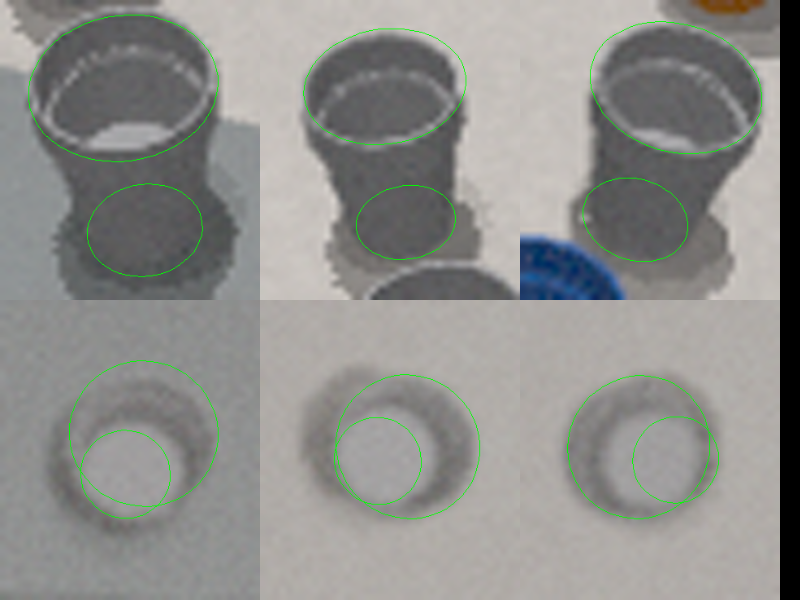

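Rims match in the scene view, and the top view agrees within 4 mm. I'll descend over the right cup.

{"api": "send_rows", "payload": {"steps": [[[0.024,-0.032,0,0,0,0],[0.024,-0.032,0,0,0,0],[0.024,-0.032,0,0,0,0],[0,0,0.036,0,0,0],[0,0,0.036,0,0,0],[0,0,0.036,0,0,0],[0,0,0.03,0,0,0],[0,0,0.018,0,0,0],[0,0,0.01,0,0,0],[0,0,0,0,0,0]]]}}

```text
time_s: 2.1
eef_pos: [0.4528, -0.2136, 0.0555]
orientation: [-3.141, 0.002, 0.0]
force: [0.3, -0.2, 0.9]
grip_width: 0.0867
gripper_force: 0.0
```

{"api": "send_rows", "payload": {"steps": [[[0,0,0,0,0,0],[0,0,0,0,0,0],[0,0,0,0,0,0],[0,0,0,0,0,0],[0,0,0,0,0,0],[0,0,0,0,0,0],[0,0,0,0,0,0],[0,0,0,0,0,0],[0,0,0,0,0,0],[0,0,0,0,0,0]]], "claw": 0}}

```text
time_s: 3.1
eef_pos: [0.454, -0.214, 0.057]
orientation: [3.141, -0.001, -0.0]
force: [-0.5, 0.4, 6.7]
grip_width: 0.0602
gripper_force: 20.0
```

{"api": "send_rows", "payload": {"steps": [[[0,0,-0.03,0,0,0],[0,0,-0.04,0,0,0],[0,0,-0.04,0,0,0],[0,0,-0.04,0,0,0],[0,0,-0.034,0,0,0],[0.039,-0.021,0,0,0,0],[0.039,-0.021,0,0,0,0],[0.039,-0.021,0,0,0,0],[0.039,-0.021,0,0,0,0],[0,0,0,0,0,0]]]}}

```text
time_s: 4.1
eef_pos: [0.6125, -0.1247, 0.2383]
orientation: [-3.137, 0.001, 0.006]
force: [-0.9, 0.3, -2.0]
grip_width: 0.0602
gripper_force: 20.0
```

Run:
```python
from ov import *
import pickle
fs={n:grab_frame(n) for n in("scene","top")}; pickle.dump(fs,open("f1.pkl","wb"))
st=ctrl.observe(); e=st["eef_pos"]; print(e,st["grip_width"],st["force"],st["gripper_force"])
S,T=fs["scene"],fs["top"]; b=(e[0],e[1],e[2]-.056,0)
o=np.zeros((600,800,3),np.uint8)
for i,(f,g) in enumerate(((S,.6),(T,.5))):
    u,v=proj(f,[[.611,-.13,.16]])[0].astype(int)
    o[:600,i*400:i*400+400]=overlay(f,[(rim,b),(rim,(.611,-.13,.06,0))],(u-40,u+40,v-60,v+60),5,g)
cv2.imwrite("pics/c4.png",o)
```

```text
[ 0.60961278 -0.12904983  0.23923524] 0.060425326042839664 [-0.33864815 -1.25513125 -1.03525562] 20.00432168104453
```

View pics/c4.png

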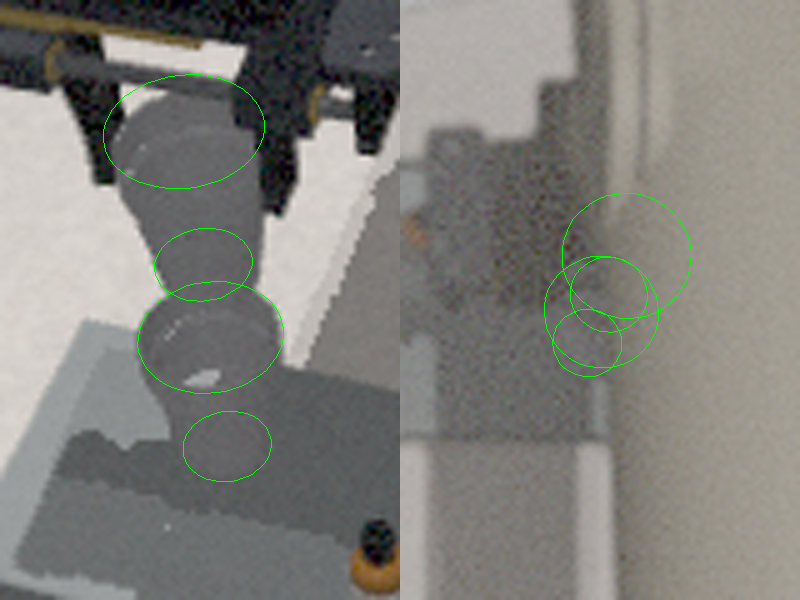

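Run:
```python
from ov import *
import pickle
S=pickle.load(open("f1.pkl","rb"))["scene"]
f=lambda p0,fz,parts=cup:print(*fit([S],parts,p0,False,fz,.015))
for z in (.160,.165,.17,.175,.183,.19): f((.6096,-.129,z,0),False)
f((.6096,-.129,.18,0),True)
print("a");f((.611,-.13,.06,0),False)
R=[rim[0]]
for z in (.165,.175,.183): f((.6096,-.129,z,0),False,R)
f((.611,-.13,.06,0),False,R)
o=overlay(S,[],(220,320,130,255),6,.45); cv2.imwrite("pics/c5.png",o[:600])
```

```text
[ 0.5878 -0.1386  0.16    0.    ] -0.451
[ 0.5924 -0.1366  0.165   0.    ] -0.45
[ 0.5972 -0.1344  0.17    0.    ] -0.444
[ 0.6014 -0.1318  0.175   0.    ] -0.442
[ 0.6088 -0.1279  0.183   0.    ] -0.437
[ 0.6158 -0.1198  0.19    0.    ] -0.434
[ 0.6447 -0.1075  0.2238  0.    ] -0.48
a
[ 0.5189 -0.17    0.06    0.    ] -0.423
[ 0.6073 -0.1347  0.165   0.    ] -0.363
[ 0.6177 -0.1298  0.175   0.    ] -0.379
[ 0.6243 -0.1268  0.183   0.    ] -0.387
[ 0.61   -0.1315  0.06    0.    ] -0.377
```

View pics/c5.png

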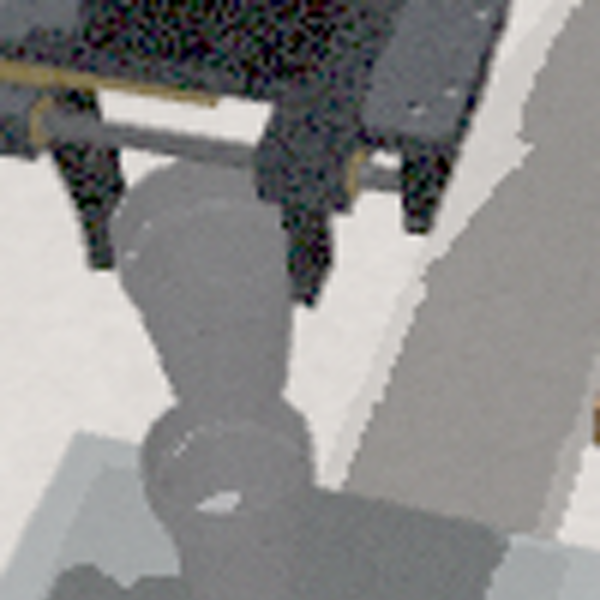

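Run:
```python
from ov import *
import pickle
S=pickle.load(open("f1.pkl","rb"))["scene"]
for p in [(.6096,-.129,.183),(.6096,-.129,.178),(.6175,-.129,.183),(.6175,-.129,.178),(.6017,-.129,.178),(.6096,-.129,.170)]:
    q=(proj(S,ring(.031,.078)+np.array(p))+.5-[220,130])*6; b=(proj(S,ring(.031,.059)+np.array(p))+.5-[220,130])*6
    print(p,"left",q[:,0].min().round(),"right",q[:,0].max().round(),"back",q[:,1].min().round(),"front",q[:,1].max().round(),"collar front",b[:,1].max().round())
for y in(-.129-.03,-.129+.03): print("tip",((proj(S,[[.6096,y,.239]])+.5-[220,130])*6).round())
a=(proj(S,ring(.031,.078)+np.array([.611,-.13,.06]))+.5-[220,130])*6; print("a",a.min(0).round(),a.max(0).round())
```

```text
(0.6096, -0.129, 0.183) left 101.0 right 294.0 back 138.0 front 276.0 collar front 317.0
(0.6096, -0.129, 0.178) left 103.0 right 295.0 back 149.0 front 286.0 collar front 327.0
(0.6175, -0.129, 0.183) left 92.0 right 287.0 back 155.0 front 293.0 collar front 334.0
(0.6175, -0.129, 0.178) left 94.0 right 288.0 back 166.0 front 304.0 collar front 345.0
(0.6017, -0.129, 0.178) left 111.0 right 303.0 back 133.0 front 269.0 collar front 309.0
(0.6096, -0.129, 0.17) left 106.0 right 297.0 back 167.0 front 304.0 collar front 344.0
tip [[118. 237.]]
tip [[292. 269.]]
a [142. 386.] [317. 521.]
```

Cup b hangs straight, within about 3 mm of the prediction (rim left edge at picture x≈118, and cup a's rim spans 143–314). I'll lower it into cup a.

{"api": "send_rows", "payload": {"steps": [[[0.002,0.0005,0,0,0,0],[0,0,0.012,0,0,0],[0,0,0.012,0,0,0],[0,0,0.012,0,0,0],[0,0,0.012,0,0,0],[0,0,0.012,0,0,0],[0,0,0.012,0,0,0],[0,0,0.01,0,0,0],[0,0,0.006,0,0,0],[0,0,0,0,0,0]]]}}

```text
time_s: 5.2
eef_pos: [0.6111, -0.1304, 0.1515]
orientation: [-3.141, 0.001, -0.0]
force: [-0.1, 1.0, -1.6]
grip_width: 0.0601
gripper_force: 20.0
```

{"api": "send_rows", "payload": {"steps": [[[0,0,0.001,0,0,0],[0,0,0.001,0,0,0],[0,0,0.001,0,0,0],[0,0,0,0,0,0],[0,0,0,0,0,0],[0,0,0,0,0,0],[0,0,0,0,0,0],[0,0,0,0,0,0],[0,0,0,0,0,0],[0,0,0,0,0,0]]]}}

```text
time_s: 6.2
eef_pos: [0.6116, -0.1304, 0.1496]
orientation: [3.142, -0.0, -0.0]
force: [-0.6, -0.6, -1.5]
grip_width: 0.0601
gripper_force: 20.0
```

{"api": "send_rows", "payload": {"steps": [[[0,0,0.001,0,0,0],[0,0,0.001,0,0,0],[0,0,0.001,0,0,0],[0,0,0.001,0,0,0],[0,0,0,0,0,0],[0,0,0,0,0,0],[0,0,0,0,0,0],[0,0,0,0,0,0],[0,0,0,0,0,0],[0,0,0,0,0,0]]]}}

```text
time_s: 7.2
eef_pos: [0.6116, -0.1304, 0.1455]
orientation: [3.142, 0.0, -0.0]
force: [-0.5, -0.1, -0.4]
grip_width: 0.0607
gripper_force: 20.0
```

{"api": "send_rows", "payload": {"steps": [[[0,0,0.0005,0,0,0],[0,0,0,0,0,0],[0,0,0,0,0,0],[0,0,0,0,0,0],[0,0,0,0,0,0],[0,0,0,0,0,0],[0,0,0,0,0,0],[0,0,0,0,0,0],[0,0,0,0,0,0],[0,0,0,0,0,0]]], "claw": 1}}

```text
time_s: 8.2
eef_pos: [0.6116, -0.1304, 0.1451]
orientation: [3.142, -0.0, -0.0]
force: [-0.1, -0.8, 0.1]
grip_width: 0.0871
gripper_force: 0.0
```

{"api": "send_rows", "payload": {"steps": [[[0,0,-0.02,0,0,0],[0,0,-0.04,0,0,0],[0,0,-0.045,0,0,0],[-0.02,-0.045,0,0,0,0],[-0.02,-0.045,0,0,0,0],[-0.02,-0.045,0,0,0,0],[-0.02,-0.045,0,0,0,0],[-0.02,-0.045,0,0,0,0],[-0.02,-0.045,0,0,0,0],[-0.02,-0.045,0,0,0,0]]]}}

```text
time_s: 9.2
eef_pos: [0.4705, 0.1862, 0.2503]
orientation: [3.141, -0.001, -0.0]
force: [0.9, 0.5, -0.5]
grip_width: 0.0874
gripper_force: 0.0
```

Run:
```python
from ov import *
import pickle
fs={n:grab_frame(n) for n in("scene","top")}; pickle.dump(fs,open("f2.pkl","wb"))
S,T=fs["scene"],fs["top"]
o=np.zeros((480,800,3),np.uint8)
for i,(f,g) in enumerate(((S,.6),(T,.5))):
    u,v=proj(f,[[.611,-.13,.13]])[0].astype(int)
    o[:,i*400:i*400+400]=overlay(f,[(rim[:1],(.612,-.13,.088,0))],(u-25,u+25,v-30,v+30),8,g)
cv2.imwrite("pics/c6.png",o)
print(fit([S],[rim[0]],(.612,-.13,.088,0)),fit([T],[rim[0]],(.612,-.13,.088,0)))
```

```text
(array([ 0.6135, -0.1295,  0.088 ,  0.    ]), np.float64(-0.642)) (array([ 0.6109, -0.1268,  0.088 ,  0.    ]), np.float64(-0.717))
```

View pics/c6.png

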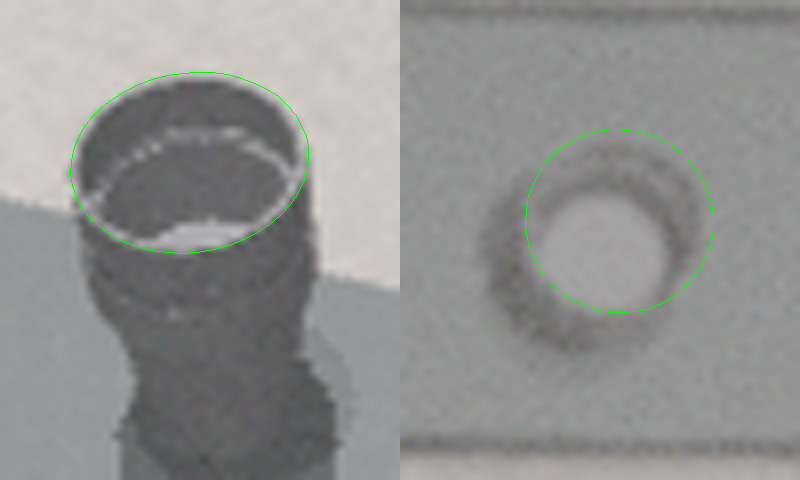

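The cup is nested: its rim sits at the predicted nested height in both views. Now the left grey cup.

{"api": "send_rows", "payload": {"steps": [[[-0.008,-0.028,0,0,0,0],[-0.007,-0.027,0,0,0,0],[0,0,0,0,0,0],[0,0,0.04,0,0,0],[0,0,0.04,0,0,0],[0,0,0.04,0,0,0],[0,0,0.035,0,0,0],[0,0,0.024,0,0,0],[0,0,0.014,0,0,0],[0,0,0,0,0,0]]]}}

```text
time_s: 10.3
eef_pos: [0.456, 0.2387, 0.0557]
orientation: [3.141, 0.002, -0.0]
force: [-0.5, -0.6, 0.9]
grip_width: 0.0869
gripper_force: 0.0
```

{"api": "send_rows", "payload": {"steps": [[[0,0,0,0,0,0],[0,0,0,0,0,0],[0,0,0,0,0,0],[0,0,0,0,0,0],[0,0,0,0,0,0],[0,0,0,0,0,0],[0,0,0,0,0,0],[0,0,0,0,0,0],[0,0,0,0,0,0],[0,0,0,0,0,0]]], "claw": 0}}

```text
time_s: 11.3
eef_pos: [0.4572, 0.2399, 0.0577]
orientation: [-3.141, -0.001, -0.0]
force: [0.1, -0.3, 5.2]
grip_width: 0.0625
gripper_force: 20.0
```

{"api": "send_rows", "payload": {"steps": [[[0,0,-0.025,0,0,0],[0,0,-0.04,0,0,0],[0,0,-0.04,0,0,0],[0,0,-0.04,0,0,0],[0,0,-0.04,0,0,0],[0,0,-0.025,0,0,0],[0.015,0.037,0,0,0,0],[0.015,0.037,0,0,0,0],[0.015,0.037,0,0,0,0],[0.015,0.037,0,0,0,0]]]}}

```text
time_s: 12.3
eef_pos: [0.5167, 0.0899, 0.2669]
orientation: [3.141, 0.0, 0.0]
force: [1.1, -0.5, -1.2]
grip_width: 0.0625
gripper_force: 20.0
```

{"api": "send_rows", "payload": {"steps": [[[0.019,0.037,0,0,0,0],[0.019,0.037,0,0,0,0],[0.019,0.037,0,0,0,0],[0.019,0.037,0,0,0,0],[0.012,0.037,0,0,0,0],[0.008,0.037,0,0,0,0],[0,0,0,0,0,0],[0,0,0,0,0,0],[0,0,0,0,0,0],[0,0,0,0,0,0]]]}}

```text
time_s: 13.3
eef_pos: [0.6125, -0.1288, 0.2672]
orientation: [-3.141, -0.0, 0.002]
force: [-0.4, -0.1, -1.1]
grip_width: 0.0625
gripper_force: 20.0
```

Run:
```python
from ov import *
import pickle
fs={"scene":grab_frame("scene")}; pickle.dump(fs,open("f3.pkl","wb"))
S=fs["scene"]; st=ctrl.observe(); e=st["eef_pos"]; print(e,st["grip_width"],st["force"])
print(fit([S],[rim[0]],(.6135,-.1295,.088,0)))
for dz in(.056,.058): print(fit([S],cup,(e[0],e[1],e[2]-dz,0)),fit([S],[rim[0]],(e[0],e[1],e[2]-dz,0)))
u,v=proj(S,[[.611,-.13,.2]])[0].astype(int)
cv2.imwrite("pics/c7.png",overlay(S,[(rim,(e[0],e[1],e[2]-.058,0)),(rim[:1],(.6135,-.1295,.088,0))],(u-40,u+40,v-50,v+50),6,.5))
```

```text
[ 0.61253628 -0.12906267  0.26725475] 0.062387462497680075 [ 0.2484499  -0.41243298 -0.66430866]
(array([ 0.612 , -0.1293,  0.088 ,  0.    ]), np.float64(-0.4))
(array([ 0.6051, -0.133 ,  0.2113,  0.    ]), np.float64(-0.464)) (array([ 0.6219, -0.1317,  0.2113,  0.    ]), np.float64(-0.382))
(array([ 0.6031, -0.1339,  0.2093,  0.    ]), np.float64(-0.464)) (array([ 0.6202, -0.1324,  0.2093,  0.    ]), np.float64(-0.378))
```

View pics/c7.png

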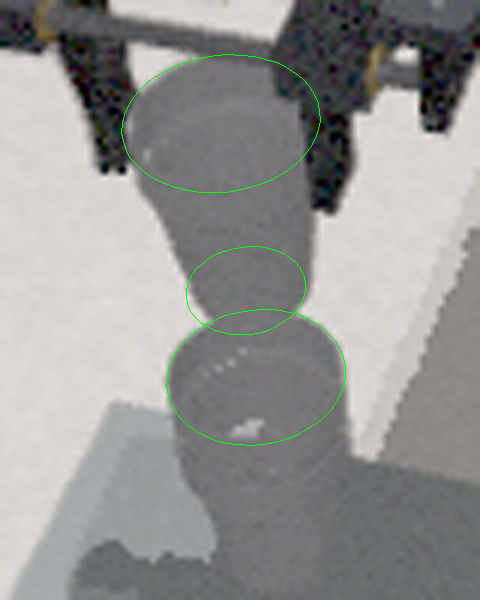

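The cup hangs upright over the stack. Its left rim is at picture x≈130 against 122 predicted, about 2 mm toward +y. I'll correct for that and lower.

{"api": "send_rows", "payload": {"steps": [[[0,0.0015,0,0,0,0],[0,0,0.012,0,0,0],[0,0,0.012,0,0,0],[0,0,0.012,0,0,0],[0,0,0.012,0,0,0],[0,0,0.012,0,0,0],[0,0,0.012,0,0,0],[0,0,0.01,0,0,0],[0,0,0.006,0,0,0],[0,0,0,0,0,0]]]}}

```text
time_s: 14.35
eef_pos: [0.6122, -0.1318, 0.1781]
orientation: [-3.141, 0.001, 0.0]
force: [0.2, 0.2, -2.0]
grip_width: 0.0625
gripper_force: 20.0
```

{"api": "send_rows", "payload": {"steps": [[[0,0,0.001,0,0,0],[0,0,0.001,0,0,0],[0,0,0.001,0,0,0],[0,0,0.001,0,0,0],[0,0,0,0,0,0],[0,0,0,0,0,0],[0,0,0,0,0,0],[0,0,0,0,0,0],[0,0,0,0,0,0],[0,0,0,0,0,0]]]}}

```text
time_s: 15.35
eef_pos: [0.6126, -0.1319, 0.1751]
orientation: [3.141, -0.0, -0.0]
force: [0.7, -0.3, -1.3]
grip_width: 0.0623
gripper_force: 20.0
```

{"api": "send_rows", "payload": {"steps": [[[0,0,0.0007,0,0,0],[0,0,0.0007,0,0,0],[0,0,0.0006,0,0,0],[0,0,0,0,0,0],[0,0,0,0,0,0],[0,0,0,0,0,0],[0,0,0,0,0,0],[0,0,0,0,0,0],[0,0,0,0,0,0],[0,0,0,0,0,0]]]}}

```text
time_s: 16.35
eef_pos: [0.6131, -0.1319, 0.1738]
orientation: [3.141, -0.001, -0.0]
force: [0.4, 1.0, 6.1]
grip_width: 0.062
gripper_force: 20.0
```

Contact. I'll release and rise.

{"api": "send_rows", "payload": {"steps": [[[0,0,-0.0007,0,0,0],[0,0,0,0,0,0],[0,0,0,0,0,0],[0,0,0,0,0,0],[0,0,0,0,0,0],[0,0,0,0,0,0],[0,0,0,0,0,0],[0,0,-0.02,0,0,0],[0,0,-0.035,0,0,0],[0,0,-0.035,0,0,0]]], "claw": 1}}

```text
time_s: 17.35
eef_pos: [0.6122, -0.1318, 0.2645]
orientation: [-3.141, 0.001, 0.0]
force: [-0.3, 0.4, 0.6]
grip_width: 0.087
gripper_force: 0.0
```

{"api": "send_rows", "payload": {"steps": [[[-0.033,-0.03,0,0,0,0],[-0.034,-0.03,0,0,0,0],[-0.034,-0.03,0,0,0,0],[-0.034,-0.03,0,0,0,0],[-0.034,-0.034,0,0,0,0],[0,0,0,0,0,-8],[0,0,0,0,0,-8],[0,0,0,0,0,-8],[0,0,0,0,0,-8],[0,0,0,0,0,-8]]]}}

```text
time_s: 18.35
eef_pos: [0.4435, 0.0222, 0.2639]
orientation: [3.141, -0.0, 0.704]
force: [1.1, -0.3, 0.7]
grip_width: 0.0871
gripper_force: 0.0
```

{"api": "send_rows", "payload": {"steps": [[[0,0,0,0,0,-8],[0,0,0,0,0,-8],[0,0,0,0,0,-8],[0,0,0,0,0,-8],[0,0,0,0,0,-8],[0,0,0,0,0,-7.4],[0,0,0,0,0,0],[0,0,0,0,0,0],[0,0,0,0,0,0],[0,0,0,0,0,0]]]}}

```text
time_s: 19.35
eef_pos: [0.4436, 0.0221, 0.2638]
orientation: [3.142, 0.0, 1.524]
force: [-0.5, 0.2, 0.2]
grip_width: 0.0868
gripper_force: 0.0
```

Run:
```python
from ov import *
import pickle
S=grab_frame("scene"); T=grab_frame("top"); pickle.dump({"scene":S,"top":T},open("f4.pkl","wb"))
print(ctrl.observe()["joint_pos"].round(2))
for z in(.113,.116,.12): print(fit([S],[rim[0]],(.6135,-.1295,z,0)))
print(fit([T],[rim[0]],(.6135,-.1295,.116,0)))
# slot/lip, holder: refined from initial frame
d=pickle.load(open("f0.pkl","rb")); S0,T0=d["scene"],d["top"]
pl=[box(-2.5,2.5,-40,40,24,58)]
print("holder bar z free S",fit([S0],[box(-6,6,-40,40,24,74)],(.4425,.0222,0,-.045),True))
print("T",fit([T0],holder,(.4425,.0222,0,-.045),True,sc=.006))
a=overlay(S,[(rim[:1],(.6135,-.1295,.116,0))],(225,405,150,240),4,.6)
b=overlay(S0,[(rack,(.556,-.0377,0,-.042)),(holder,(.4425,.0222,0,-.045))],(310,390,170,240),5,.6)
c=overlay(T0,[(rack,(.556,-.0377,0,-.042)),(holder,(.4425,.0222,0,-.045))],(265,335,180,240),5,.5)
o=np.zeros((600,760,3),np.uint8); o[:240,:480]=cv2.resize(a,(480,240)); o[240:590,:400]=b; o[240:540,405:755]=c
cv2.imwrite("pics/c8.png",o)
```

```text
[ 0.41 -0.07 -0.52  1.82 -0.04  1.38 -0.16]
(array([ 0.6114, -0.1309,  0.113 ,  0.    ]), np.float64(-0.701))
(array([ 0.6138, -0.1304,  0.116 ,  0.    ]), np.float64(-0.702))
(array([ 0.6168, -0.1287,  0.12  ,  0.    ]), np.float64(-0.704))
(array([ 0.6099, -0.127 ,  0.116 ,  0.    ]), np.float64(-0.748))
holder bar z free S (array([ 0.4426,  0.0182,  0.    , -0.043 ]), np.float64(-0.728))
T (array([ 0.4562,  0.0266,  0.    , -0.0355]), np.float64(-0.94))
```

View pics/c8.png

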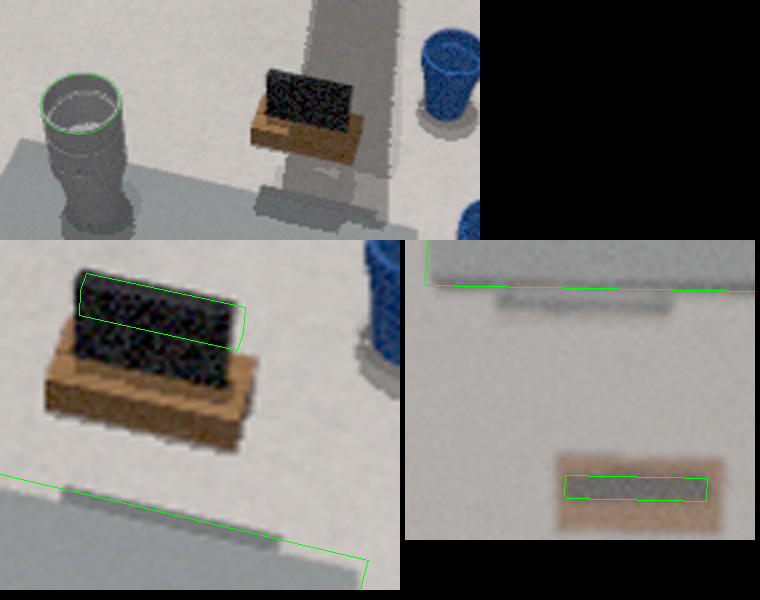

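The stack shows all three cups straight, rim at (82,100) in the crop at the expected height of 116 + 78 mm. The holder is still in its stand at (155,330), and the lip runs from (62,487) to (283,545). That was my tenth picture, so from here I use numbers only. I'll measure the deck's front edge and the lip by profiles and descend to the holder.

Run:
```python
from h import *
import pickle
d=pickle.load(open("f0.pkl","rb"))
S,T=d["scene"],d["top"]
print("lip ends S",atz(S,[(322.4,219.4),(366.6,231)],.053).round(4).tolist(),"T",atz(T,[(283.6,192.6),(318.4,192.6)],.053).round(4).tolist())
for n,f in(("S",S),("T",T)):
    g=cv2.GaussianBlur(cv2.cvtColor(f["pixels"],cv2.COLOR_BGR2GRAY).astype(np.float32),(0,0),.7)
    for y in(-.2,-.18,-.08,-.06,-.04,-.02,0,.11,.12):
        xs=np.arange(.535,.585,.0005); q=proj(f,np.c_[xs,0*xs+y,0*xs+.06]).astype(np.float32)
        v=cv2.remap(g,q[:,:1],q[:,1:],cv2.INTER_CUBIC)[:,0]; dv=np.gradient(v); o=np.argsort(dv)
        i=dv.argmin(); print(n,y,"drop x",xs[i].round(4),round(float(dv[i]),2),"rise",xs[dv.argmax()].round(4),round(float(dv.max()),2))
    # lip ends along y at x lip
    for x in(.545,.549,.553):
        ys=np.arange(-.03,.13,.001); q=proj(f,np.c_[x-.045*(ys-.05),ys,0*ys+.053]).astype(np.float32)
        v=cv2.remap(g,q[:,:1],q[:,1:],cv2.INTER_CUBIC)[:,0]; dv=np.gradient(v)
        print(n,"lip",x,"y",ys[dv.argmin()].round(3),ys[dv.argmax()].round(3),dv.min().round(1),dv.max().round(1))
```

```text
lip ends S [[0.5515, -0.0011, 0.053], [0.5598, 0.1041, 0.053]] T [[0.552, 0.0997, 0.053], [0.5494, -0.0015, 0.053]]
S -0.2 drop x 0.556 -5.3 rise 0.54 7.2
S -0.18 drop x 0.577 -3.99 rise 0.5835 3.8
S -0.08 drop x 0.5605 -5.65 rise 0.5815 0.27
S -0.06 drop x 0.5615 -6.04 rise 0.553 0.54
S -0.04 drop x 0.5625 -5.85 rise 0.5385 0.55
S -0.02 drop x 0.5635 -6.26 rise 0.5495 0.82
S 0 drop x 0.5555 -5.31 rise 0.5605 2.19
S 0.11 drop x 0.5695 -5.35 rise 0.552 0.4
S 0.12 drop x 0.5695 -5.57 rise 0.5395 0.69
S lip 0.545 y -0.001 0.004 -5.1 2.7
S lip 0.549 y -0.002 0.012 -14.3 4.1
S lip 0.553 y -0.002 0.101 -16.3 3.5
T -0.2 drop x 0.548 -4.15 rise 0.556 2.18
T -0.18 drop x 0.5485 -3.78 rise 0.5565 1.69
T -0.08 drop x 0.551 -4.08 rise 0.5595 2.24
T -0.06 drop x 0.5515 -4.77 rise 0.56 2.25
T -0.04 drop x 0.552 -4.36 rise 0.561 2.34
T -0.02 drop x 0.5555 -3.74 rise 0.564 1.85
T 0 drop x 0.5445 -2.0 rise 0.5645 2.2
T 0.11 drop x 0.559 -4.41 rise 0.5675 2.09
T 0.12 drop x 0.559 -4.48 rise 0.568 2.13
T lip 0.545 y 0.0 0.102 -6.2 1.5
T lip 0.549 y -0.001 0.102 -5.1 2.8
T lip 0.553 y 0.0 0.102 -2.0 5.8
```

{"api": "send_rows", "payload": {"steps": [[[-0.0025,0,0,0,0,0],[0,0,0.04,0,0,0],[0,0,0.04,0,0,0],[0,0,0.04,0,0,0],[0,0,0.025,0,0,0],[0,0,0.02,0,0,0],[0,0,0.01,0,0,0],[0,0,0,0,0,0],[0,0,0,0,0,0],[0,0,0,0,0,0]]]}}

```text
time_s: 20.45
eef_pos: [0.4443, 0.0196, 0.0899]
orientation: [3.14, 0.0, 1.525]
force: [0.5, -0.1, 0.5]
grip_width: 0.087
gripper_force: 0.0
```

The front face fits x ≈ 0.5625 at y = -0.04, yaw ≈ -0.046, in both views. The slot centre is at y ≈ 0.050. I'll descend onto the holder bar and grip.

{"api": "send_rows", "payload": {"steps": [[[0,-0.001,0.015,0,0,0],[0,0,0.013,0,0,0],[0,0,0.01,0,0,0],[0,0,0,0,0,0],[0,0,0,0,0,0],[0,0,0,0,0,0],[0,0,0,0,0,0],[0,0,0,0,0,0],[0,0,0,0,0,0],[0,0,0,0,0,0]]]}}

```text
time_s: 21.45
eef_pos: [0.4425, 0.0196, 0.0508]
orientation: [3.141, 0.0, 1.525]
force: [-0.0, 0.3, 0.1]
grip_width: 0.0868
gripper_force: 0.0
```

{"api": "send_rows", "payload": {"steps": [[[0,0,0,0,0,0],[0,0,0,0,0,0],[0,0,0,0,0,0],[0,0,0,0,0,0],[0,0,0,0,0,0],[0,0,0,0,0,0],[0,0,0,0,0,0],[0,0,0,0,0,0],[0,0,0,0,0,0],[0,0,0,0,0,0]]], "claw": 0, "grip_force": 35}}

```text
time_s: 22.45
eef_pos: [0.4425, 0.0196, 0.0507]
orientation: [3.142, 0.0, 1.525]
force: [0.9, -0.0, 0.4]
grip_width: 0.0147
gripper_force: 0.0
```

{"api": "send_rows", "payload": {"steps": [[[0,0,0,0,0,0],[0,0,0,0,0,0],[0,0,0,0,0,0],[0,0,0,0,0,0],[0,0,0,0,0,0],[0,0,0,0,0,0],[0,0,0,0,0,0],[0,0,0,0,0,0],[0,0,0,0,0,0],[0,0,0,0,0,0]]]}}

```text
time_s: 23.45
eef_pos: [0.4425, 0.0197, 0.0508]
orientation: [3.142, 0.0, 1.525]
force: [0.0, 0.1, -0.3]
grip_width: 0.0118
gripper_force: 35.0
```

{"api": "send_rows", "payload": {"steps": [[[0,0,-0.01,0,0,0],[0,0,-0.02,0,0,0],[0,0,-0.025,0,0,0],[0,0,-0.02,0,0,0],[0.007,0.02,0,0,0,0],[0.007,0.02,0,0,0,0],[0.007,0.02,0,0,0,0],[0.007,0.02,0,0,0,0],[0.0075,0.02,0,0,0,0],[0,0,0,0,0,0]]]}}

```text
time_s: 24.45
eef_pos: [0.5456, 0.0516, 0.1262]
orientation: [3.141, -0.001, 1.526]
force: [-0.3, 0.8, 0.0]
grip_width: 0.0114
gripper_force: 35.0
```

Run:
```python
from fit import *
import pickle
S=grab_frame("scene"); pickle.dump(S,open("f5.pkl","wb")); st=ctrl.observe(); e=st["eef_pos"]; print(e,st["force"].round(2),st["grip_width"])
z=e[2]-.0448
g=cv2.GaussianBlur(cv2.cvtColor(S["pixels"],cv2.COLOR_BGR2GRAY).astype(np.float32),(0,0),.7)
# holder plate ends along y (plate z 20-50 above underside), back face
for h in(.01,.02,.03,.045):
    ys=np.arange(-.06,.06,.0005)+e[1]; q=proj(S,np.c_[e[0]+.0025-.046*(ys-e[1]),ys,0*ys+z+h]).astype(np.float32)
    v=cv2.remap(g,q[:,:1],q[:,1:],cv2.INTER_CUBIC)[:,0]; d=np.gradient(v); print(h,(ys[d.argmin()]-e[1]).round(4),(ys[d.argmax()]-e[1]).round(4),d.min().round(1),d.max().round(1))
hs=np.arange(-.03,.06,.0005)
for o in(-.025,.025):
    q=proj(S,np.c_[0*hs+e[0]+.0025-.046*o,0*hs+e[1]+o,hs+z]).astype(np.float32); v=cv2.remap(g,q[:,:1],q[:,1:],cv2.INTER_CUBIC)[:,0]; d=np.gradient(v); print("bottom at",hs[d.argmin()].round(4),d.min().round(1),hs[d.argmax()].round(4))
```

```text
[0.54433698 0.05110823 0.1259807 ] [-0.85  0.5  -0.45] 0.011270958786866788
0.01 -0.0475 0.039 -8.4 14.9
0.02 -0.059 0.038 -15.0 15.4
0.03 -0.059 0.0395 -4.9 13.4
0.045 -0.0595 0.038 -7.8 15.7
bottom at 0.0 -5.3 -0.03
bottom at -0.006 -4.5 0.05
```

The holder is held true: its end edge is at +38.5 mm against 40 nominal, and its underside is where expected. I'll lower it to just above the lip, then slide back to the deck face.

{"api": "send_rows", "payload": {"steps": [[[0.0015,0.006,0.008,0,0,0],[0,0,0.008,0,0,0],[0,0,0.0085,0,0,0],[0,0,0,0,0,0],[0,0.002,0,0,0,0],[0,0.002,0,0,0,0],[0,0.002,0,0,0,0],[0,0.001,0,0,0,0],[0,0,0,0,0,0],[0,0,0,0,0,0]]]}}

```text
time_s: 25.5
eef_pos: [0.5571, 0.0515, 0.1013]
orientation: [3.141, 0.0, 1.525]
force: [0.4, 0.8, -1.0]
grip_width: 0.0116
gripper_force: 35.0
```

{"api": "send_rows", "payload": {"steps": [[[0,0.001,0,0,0,0],[0,0.001,0,0,0,0],[0,0.001,0,0,0,0],[0,0,0,0,0,0],[0,0,0,0,0,0],[0,0,0,0,0,0],[0,0,0,0,0,0],[0,0,0,0,0,0],[0,0,0,0,0,0],[0,0,0,0,0,0]]]}}

```text
time_s: 26.5
eef_pos: [0.56, 0.0514, 0.1013]
orientation: [3.142, 0.0, 1.525]
force: [0.3, -0.6, -0.3]
grip_width: 0.0122
gripper_force: 35.0
```

{"api": "send_rows", "payload": {"steps": [[[0,0.0007,0,0,0,0],[0,0.0007,0,0,0,0],[0,0.0006,0,0,0,0],[0,0,0,0,0,0],[0,0,0,0,0,0],[0,0,0,0,0,0],[0,0,0,0,0,0],[0,0,0,0,0,0],[0,0,0,0,0,0],[0,0,0,0,0,0]]]}}

```text
time_s: 27.5
eef_pos: [0.562, 0.0513, 0.1012]
orientation: [-3.142, 0.0, 1.525]
force: [0.3, -0.2, -0.1]
grip_width: 0.0112
gripper_force: 35.0
```

{"api": "send_rows", "payload": {"steps": [[[0,0.0007,0,0,0,0],[0,0.0007,0,0,0,0],[0,0.0006,0,0,0,0],[0,0,0,0,0,0],[0,0,0,0,0,0],[0,0,0,0,0,0],[0,0,0,0,0,0],[0,0,0,0,0,0],[0,0,0,0,0,0],[0,0,0,0,0,0]]]}}

```text
time_s: 28.5
eef_pos: [0.5633, 0.0512, 0.101]
orientation: [-3.14, 0.0, 1.526]
force: [-4.7, 1.1, 2.0]
grip_width: 0.0117
gripper_force: 35.0
```

The holder touches the deck face (-4.7 N at x≈0.563), as predicted. I'll back off to mid-gap and go down.

{"api": "send_rows", "payload": {"steps": [[[0,-0.0013,0,0,0,0],[0,-0.001,0,0,0,0],[0,0,0,0,0,0],[0,0,0.003,0,0,0],[0,0,0.003,0,0,0],[0,0,0.003,0,0,0],[0,0,0.003,0,0,0],[0,0,0.003,0,0,0],[0,0,0.002,0,0,0],[0,0,0,0,0,0]]]}}

```text
time_s: 29.5
eef_pos: [0.5616, 0.0512, 0.0839]
orientation: [-3.141, 0.0, 1.525]
force: [-0.3, 1.0, -0.2]
grip_width: 0.0114
gripper_force: 35.0
```

{"api": "send_rows", "payload": {"steps": [[[0,0,0.0015,0,0,0],[0,0,0.0015,0,0,0],[0,0,0.0015,0,0,0],[0,0,0.0015,0,0,0],[0,0,0.0015,0,0,0],[0,0,0.0015,0,0,0],[0,0,0.001,0,0,0],[0,0,0,0,0,0],[0,0,0,0,0,0],[0,0,0,0,0,0]]]}}

```text
time_s: 30.5
eef_pos: [0.5619, 0.0513, 0.0744]
orientation: [3.141, 0.0, 1.525]
force: [-0.3, -0.3, 4.8]
grip_width: 0.0111
gripper_force: 35.0
```

{"api": "send_rows", "payload": {"steps": [[[0,0,0.001,0,0,0],[0,0,0.001,0,0,0],[0,0,0,0,0,0],[0,0,0,0,0,0],[0,0,0,0,0,0],[0,0,0,0,0,0],[0,0,0,0,0,0],[0,0,0,0,0,0],[0,0,0,0,0,0],[0,0,0,0,0,0]]]}}

```text
time_s: 31.5
eef_pos: [0.5621, 0.0513, 0.0727]
orientation: [3.141, 0.0, 1.525]
force: [-1.1, -0.1, 7.9]
grip_width: 0.0113
gripper_force: 35.0
```

{"api": "send_rows", "payload": {"steps": [[[0,0,0.0007,0,0,0],[0,0,0,0,0,0],[0,0,0,0,0,0],[0,0,0,0,0,0],[0,0,0,0,0,0],[0,0,0,0,0,0],[0,0,0,0,0,0],[0,0,0,0,0,0],[0,0,0,0,0,0],[0,0,0,0,0,0]]]}}

```text
time_s: 32.5
eef_pos: [0.5622, 0.0514, 0.0726]
orientation: [3.14, 0.0, 1.525]
force: [-3.5, -0.5, 14.2]
grip_width: 0.0117
gripper_force: 35.0
```

It is on the hard stop: 14 N at the predicted height. I'll check the stack once more and hand in.

Run:
```python
from ov import *
S=grab_frame("scene")
print(fit([S],[rim[0]],(.6135,-.1295,.116,0)))
st=ctrl.observe(); print(st["eef_pos"],st["force"].round(1),st["gripper_force"],st["time_s"])
print(ctrl.sign_off())
```

```text
(array([ 0.6138, -0.1303,  0.116 ,  0.    ]), np.float64(-0.693))
[0.56225776 0.05131816 0.07262714] [-3.7 -1.2 13.5] 35.00267920084298 32.55
the job is handed in; nothing more can be done
None
```

The job is handed in at 32.6 s: all three cups are nested in one straight stack on the rack and let go, and the label holder is pressed onto the hard stop behind the lip, still held at about 14 N with the label judged to face out (seen only from its black back).

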